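# Gilder's bench: brake the cushion dolly, free the frames dolly

### The arm

A 6-joint arm with a two-finger parallel gripper is mounted at the origin on the work surface. World frame = base frame: x ahead of the robot, y to its left, z up, the work surface at z = 0. Lengths are in m, angles in rad, forces in N, time in s.
With the tool pointing down it reaches from about 0.25 to 0.775 m from the base axis. Payload 4 kg.
Tool frame: the origin (TCP) lies midway between the tips of the shut fingers; the grasp point (between the pads) lies 19 mm behind it; z points along the fingers, y is the direction in which the jaws open and shut (so a half turn about z gives the same grasp; the last joint's range is limited). The gripper opens to 94 mm and grips with 3 to 60 N. Pads are 16 mm wide; open, the fingers measure 119 mm over their backs; the gripper's body (75 mm by 177 mm) begins 78 mm behind the grasp point.
Start: joints at [-1.248, 0.087, 1.371, -0, 1.684, -0.103], TCP at [0.227, -0.501, 0.178] pointing down, gripper open.
Joint ranges: [-3.1, 3.1], [-0.76, 2.03], [0.27, 2.55], [-1.08, 4.22], [0.17, 2.65], [-2.57, 2.57]. Speed limits (rad/s): [2.79, 2.79, 3.14, 3.14, 3.14, 3.14].

### API

Orientations are given as [roll, pitch, yaw] about the fixed x, y, z axes, in that order (R = Rz(yaw) Ry(pitch) Rx(roll)).
In Python, from bench import robot, cams gives the robot as it stands.
- The arm moves only by the tool step_arm, never from a script. Its argument "plan" is a list that holds one entry, the list of rows, each a list of 5 numbers: the shift along the world's x, y, z in mm, then the turn about the world's z in rad, then the opening in per cent of the stroke, from 0 (shut) to 100 (fully open). In form: [[[tx, ty, tz, turn, fingers], ...]]. A call has 1 to 8 rows; each row is the pose to reach, as a shift and turn from the pose commanded when the call began; what a row does not reach only later rows make up. A row lasts 1/12 s, in which the tool goes at most 41.7 mm and 7.16 degrees, less where a joint would pass 70% of its speed; a pose out of reach is approached as far as the arm can. A call with a gripper value outside its range is refused whole. The fingers move at their own pace and stop on an object; the grip force is fixed at half the most. Time passes only in rows, so rows that repeat a pose let the fingers close. It gives the time, the measured TCP pose, the force and the opening at its end, in the units of the state.
- robot.get_obs(): the state, without advancing time (a new reading comes with each control period).
- cams.snapshot(name): name is "scene" or "top" or "wrist"; returns a dict with "frame" (480x640x3 uint8, red, green, blue), "camera_matrix" (3x3 intrinsics, pixels), "origin" and "attitude" of the camera in the world; the wrist camera has in their place "T_tool_cam" (4x4, takes a point from camera to tool coordinates, whose origin is the TCP and whose axes are the flange's). Camera axes: x right, y down, z forward; pixel columns grow to the right and rows downward; lengths in m; the calibration is good to about 2 mm. A picture is of the moment at which its call begins: read the wrist's pose just before it. There is no depth.
- robot.close_job(): hands the job in, once; it reports no verdict.
The state is a dict: "time": time; "joint_positions": joint angles; "qvel": joint speeds; "joint_torque": joint torques, N m; "tool_pos": TCP position; "ee_rot": TCP orientation; "wrist_force": force on the tool from outside, world axes, zero at the start; "wrist_torque": the same for the moment, N m; "width": finger opening in m.
Only numpy, scipy, OpenCV 4.12 (cv2) and the standard library are available. Lean on these libraries where they do the work, as an engineer would, in place of code of your own. Each camera call takes 0.05 s, during which the arm holds its last target. There are 200 camera calls.

### The job

Gilding is about to start at this bench. First push the red brake lever of the dolly carrying the leather gilding cushion fully down so that it is locked, then flick the brake lever of the dolly carrying the wooden frames fully up so that it can be wheeled away. Leave the brake of the dolly with the blue-lidded tins locked as it is.

Things in the scene. Friction and masses are not known exactly. Their poses are not given: they have to be found in the camera images.
- cushion_paddle (a point): Middle of the red brake lever's ribbed paddle (50 long, 26 wide, 14 mm thick) on the dolly carrying a tan leather cushion (130 x 150 x 30 mm, orange leaf book on it). Point: mid thickness, 75 mm from the hinge, 25 mm from the lever's outer end. x axis outward along the lever, y along the level hinge axis, z out of the ribbed top. Hinge 72 mm above the table, on the dolly's side away from the robot.
- cushion_brake (a joint): Cushion dolly's lever: 0 = up at its stop (released; slopes up outward 30 deg, paddle middle 109 mm above table), 0.96 rad = down at its stop (locked; slopes down outward 25 deg, paddle middle 40 mm above table). Starts within 0.12 rad of up. All levers: stiff hinge, no spring, about 4 N at the paddle, stay where left. Dollies stand in parking cups and do not roll.
- frames_paddle (a point): The same point, with the same axes, on the same kind of lever of the dolly carrying three stacked pale wooden frames (54 mm high). Dollies: 200 x 170 mm plywood deck, top 85 mm up, edge 25 mm inside the hinge; side by side in any order, about 280 mm apart, levers pointing away from the robot within 0.2 rad. Free room for fingers at both sides of the 26 mm wide paddle.
- frames_brake (a joint): Frames dolly's lever, same hinge and values: 0 = up at its stop (released), 0.96 rad = down at its stop (locked). Starts within 0.08 rad of down.
- tins_brake (a joint): Lever, same hinge and values, of the third dolly, carrying four round tins with blue lids (62 mm wide, 46 mm high): 0 = up (released), 0.96 rad = down (locked). Starts within 0.08 rad of down and is to stay down.

How it is judged:
On the way, in this order (a step that is already met when the one before it is completed fails the run):
1. the cushion dolly's brake lever is pushed down to its locked stop (value of joint cushion_brake above 0.78 rad), for 0.2 s.
2. then the frames dolly's brake lever is raised to its released stop (value of joint frames_brake below 0.18 rad), for 0.2 s.
At the end, for the whole second after the job is handed in: The cushion dolly's lever is down within 0.18 rad (10 degrees) of its locked stop, the frames dolly's lever is up within 0.18 rad of its released stop, both at rest, and the tins dolly's lever is still down within 0.18 rad of its locked stop (value of joint each of cushion_brake, tins_brake above 0.78 rad and value of joint frames_brake below 0.18 rad and velocity of joint cushion_brake between -0.1 and 0.1 rad/s and velocity of joint frames_brake between -0.1 and 0.1 rad/s); the robot touches nothing.
It fails at once if the tins dolly's brake is lifted out of its locked position (value of joint tins_brake below 0.7 rad).
It also fails if it takes over 51 s, if anything falls off the work surface, if the arm or the gripper's body presses on something with over 40 N, if the wrist force passes 120 N, or if a joint passes its speed limit or range.

## Working session

There is one attempt and no reset: what is moved stays moved. The work goes in short steps, Python scripts to look and compute and a tool call to move; the robot and the scene stay as the last step left them, time stands still between calls to the robot, and variables do not carry over. Pictures are saved under pics/ and viewed, about 8 in all and at most 12, crops included, and the job is handed in when it is done.

Besides the shell and the picture viewer there is one more tool, called as a command line: name --argument value ..., lists and objects as JSON in quotes. step_arm: Moves the arm, as the interface text tells. Its arguments: {"type":"object","properties":{"plan":{"type":"array"}},"required":["plan"]}

```bash
mkdir -p pics
cat > h.py <<'E'
from bench import robot, cams
import numpy as np, cv2
def snap(n,f):
    s=cams.snapshot(n); cv2.imwrite('pics/'+f,s['frame'][:,:,::-1]); return s
E
python3 - <<'E'
from h import *
for n in ('top','scene'):
    s=snap(n,n+'1.png'); np.savez(n+'.npz',**s); print(n,s['camera_matrix'],s['origin'],s['attitude'])
print(robot.get_obs())
E
```

```text
top [[529.71915186   0.         318.72441502]
 [  0.         529.71915186 237.06897887]
 [  0.           0.           1.        ]] [ 5.02678741e-01 -2.81270357e-04  9.59575774e-01] [-3.08183951 -0.02259147 -1.60179779]
scene [[503.09174604   0.         317.03226061]
 [  0.         503.09174604 244.24008858]
 [  0.           0.           1.        ]] [ 1.09480797 -0.3617135   0.71991124] [-2.29329786  0.01456303  1.00229977]
{'time': 0.1, 'joint_positions': array([-1.24808235e+00,  8.78490986e-02,  1.37204912e+00,  1.25075715e-06,
        1.68359667e+00, -1.03088446e-01]), 'qvel': array([ 0.00045646, -0.00266702, -0.00432581,  0.00048038,  0.00091413,
       -0.00094029]), 'joint_torque': array([ 2.87926625e-03, -3.41250944e+01, -3.03302729e+01,  7.20606116e-02,
        3.04247020e-02, -9.99659619e-05]), 'tool_pos': array([ 0.22701218, -0.50038511,  0.17736615]), 'ee_rot': array([-3.13970065e+00, -1.96987222e-04,  4.25802380e-01]), 'wrist_force': array([-0.0881501 , -0.85126763,  0.32257262]), 'wrist_torque': array([ 0.02177302,  0.04866091, -0.0312093 ]), 'width': 0.09393986525824645}
```

View pics/top1.png

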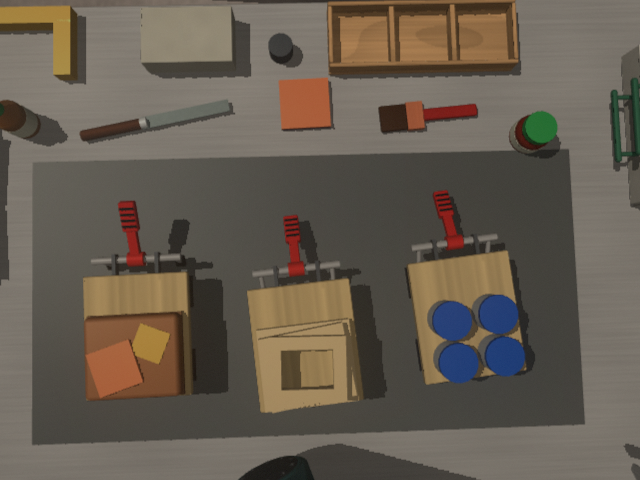

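View pics/scene1.png

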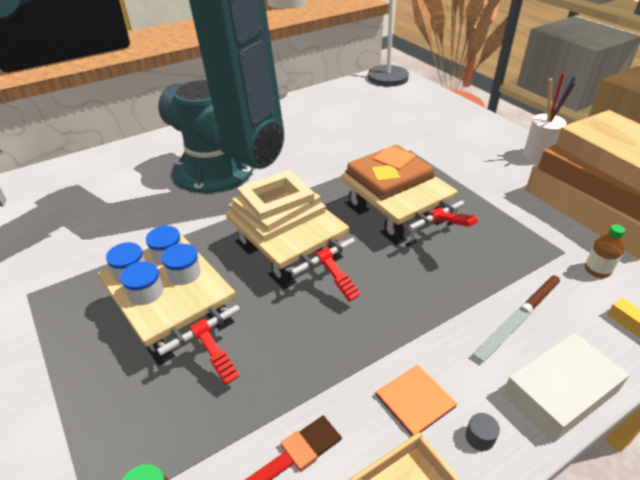

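The top view shows the cushion dolly on the left (lever from hub (135,260) to tip (127,203)), frames in the middle ((297,268) to (291,216)) and tins on the right ((455,242) to (440,193)). The scene view has the same levers, with the cushion's sloping up and the other two down.

```bash
cat >> h.py <<'E'
from scipy.spatial.transform import Rotation as Ro
def redmask(f):
    h=cv2.cvtColor(f,cv2.COLOR_RGB2HSV); H,S,V=cv2.split(h)
    return (((H<6)|(H>174))&(S>190)&(V>70)).astype(np.uint8)
def rays(s,uv):
    uv=np.atleast_2d(uv).astype(float); K=np.array(s['camera_matrix'])
    d=np.c_[uv,np.ones(len(uv))]@np.linalg.inv(K).T
    return np.array(s['origin']), d@Ro.from_euler('xyz',s['attitude']).as_matrix().T
def plane(s,uv,z):
    o,d=rays(s,uv); return o+d*((z-o[2])/d[:,2])[:,None]
def tri(s1,p1,s2,p2):
    o1,d1=rays(s1,p1);o2,d2=rays(s2,p2)
    t=np.linalg.lstsq(np.c_[d1[0],-d2[0]],o2-o1,rcond=None)[0]
    a,b=o1+t[0]*d1[0],o2+t[1]*d2[0]; return (a+b)/2,np.linalg.norm(a-b)
E
python3 - <<'E'
from h import *
top=np.load('top.npz');sc=np.load('scene.npz')
def blobs(s,roi):
    m=redmask(s['frame']); m=cv2.morphologyEx(m,cv2.MORPH_CLOSE,np.ones((9,9)))
    out=[]
    n,l,st,c=cv2.connectedComponentsWithStats(m)
    for i in range(1,n):
        x,y,w,h,a=st[i]
        if a<150 or not(roi[0]<y<roi[1]):continue
        p=np.argwhere(l==i)[:,::-1].astype(np.float32)
        mu,ev=cv2.PCACompute(p,None,maxComponents=1); t=(p-mu)@ev[0]
        e=[p[t<np.percentile(t,4)].mean(0),p[t>np.percentile(t,96)].mean(0)]
        out.append((c[i].round(1),a,[q.round(1) for q in e]))
    return out
bt=sorted([b for b in blobs(top,(180,300))],key=lambda b:b[0][0])
bs=sorted([b for b in blobs(sc,(150,390))],key=lambda b:-b[0][0])
for b in bt:print('top',b)
for b in bs:print('sc',b)
for name,b,b2 in zip(('cushion','frames','tins'),bt,bs):
    e=sorted(b[2],key=lambda q:q[1]); print(name,'tip@z', [plane(top,e[0],z)[0].round(3) for z in (.03,.045,.115,.122)],'hub',plane(top,e[1],.072)[0].round(3))
    f=sorted(b2[2],key=lambda q:q[0]); print('  tri tip',tri(top,e[0],sc,f[1]),'hub',tri(top,e[1],sc,f[0]))
E
```

```text
top (array([130.6, 233.1]), np.int32(803), [array([124.8, 203.1], dtype=float32), array([136.6, 264.1], dtype=float32)])
top (array([293.4, 245. ]), np.int32(704), [array([290., 217.], dtype=float32), array([296.1, 273.9], dtype=float32)])
top (array([447.6, 219.7]), np.int32(772), [array([439.2, 192.5], dtype=float32), array([456.1, 246.9], dtype=float32)])
sc (array([452.7, 217.4]), np.int32(369), [array([433.7, 212.8], dtype=float32), array([474.7, 220. ], dtype=float32)])
sc (array([331.9, 268.4]), np.int32(299), [array([319.5, 251.2], dtype=float32), array([352.6, 297.1], dtype=float32)])
sc (array([212.4, 351.2]), np.int32(613), [array([196.7, 323.5], dtype=float32), array([230.6, 378.9], dtype=float32)])
cushion tip@z [array([0.627, 0.315, 0.03 ]), array([0.625, 0.31 , 0.045]), array([0.616, 0.286, 0.115]), array([0.615, 0.283, 0.122])] hub [0.519 0.282 0.072]
  tri tip (array([0.61738121, 0.28803082, 0.11381667]), np.float64(0.004330586230878)) hub (array([0.51960259, 0.28292721, 0.07061527]), np.float64(0.001438061327389736))
frames tip@z [array([0.594, 0.026, 0.03 ]), array([0.593, 0.026, 0.045]), array([0.586, 0.024, 0.115]), array([0.585, 0.024, 0.122])] hub [0.495 0.018 0.072]
  tri tip (array([0.59363513, 0.02552733, 0.03322583]), np.float64(0.0019908754733257593)) hub (array([0.49436791, 0.01708946, 0.07645317]), np.float64(0.0012739496152070688))
tins tip@z [array([ 0.631, -0.239,  0.03 ]), array([ 0.628, -0.236,  0.045]), array([ 0.619, -0.218,  0.115]), array([ 0.618, -0.216,  0.122])] hub [ 0.532 -0.253  0.072]
  tri tip (array([ 0.6299193 , -0.23896362,  0.03333611]), np.float64(0.0008243801360516809)) hub (array([ 0.53211908, -0.24995729,  0.07828212]), np.float64(0.003048225159298062))
```

step_arm --plan '[[[20,40,60,-0.1,0],[35,75,72,-0.2,0],[50,110,72,-0.3,0],[65,145,72,-0.4,0],[85,180,72,-0.4,0],[100,215,72,-0.4,0],[120,250,72,-0.4,0],[135,285,72,-0.4,0]]]'

```text
time: 0.77
tool_pos: [0.3595, -0.2208, 0.2501]
ee_rot: [-3.142, -0.0, 0.025]
wrist_force: [1.1, -0.9, 0.9]
width: 0.0443
```

step_arm --plan '[[[230,480,0,0,0],[230,480,0,0,0],[230,480,0,0,0],[230,480,0,0,0],[230,480,0,0,0],[230,480,0,0,0],[230,480,0,0,0],[230,480,0,0,0]]]'

```text
time: 1.43
tool_pos: [0.5033, 0.0801, 0.25]
ee_rot: [3.141, 0.001, 0.026]
wrist_force: [1.0, -0.4, 0.3]
width: 0.0007
```

step_arm --plan '[[[92,202,0,0,0],[92,202,0,0,0],[92,202,0,0,0],[92,202,0,0,0],[92,202,0,0,0],[92,202,0,0,0],[92,202,0,0,0]]]'

```text
time: 2.02
tool_pos: [0.5952, 0.2834, 0.2471]
ee_rot: [3.141, 0.004, 0.03]
wrist_force: [0.3, -1.1, -0.1]
width: 0.0006
```

Run:
```python
from h import *
o=robot.get_obs();s=snap('wrist','w1.png');print(o['tool_pos'],o['ee_rot'],o['width'],s['T_tool_cam'])
```

```text
[0.59515578 0.28335361 0.24709271] [3.14094133 0.00418525 0.03021301] 0.0005694347245191716 [[-1.16123203e-04 -9.59210864e-01 -2.82691537e-01  8.29753667e-02]
 [ 9.99999945e-01 -2.38352508e-05 -3.29900804e-04  9.31112624e-04]
 [ 3.09706411e-04 -2.82691560e-01  9.59210814e-01 -2.05696860e-01]
 [ 0.00000000e+00  0.00000000e+00  0.00000000e+00  1.00000000e+00]]
```

View pics/w1.png

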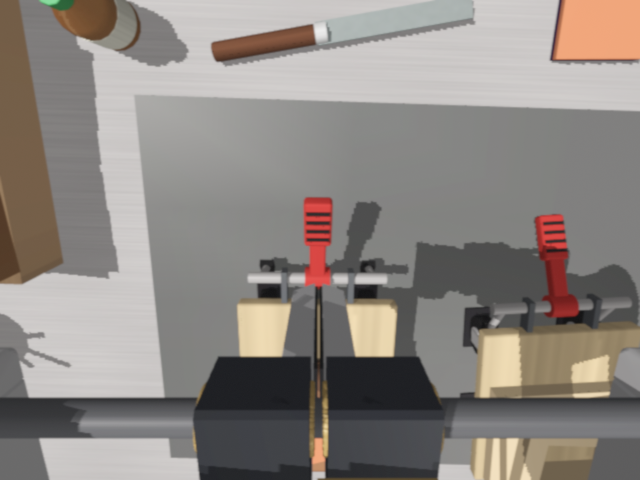

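The wrist view shows the cushion paddle centred at about (318,222), in line with the fingers' column. The frames paddle is at about (551,236), its hub at (562,306).

Run:
```python
from h import *
s=cams.snapshot('wrist');o=robot.get_obs()
T=np.eye(4);T[:3,:3]=Ro.from_euler('xyz',o['ee_rot']).as_matrix();T[:3,3]=o['tool_pos']
C=T@np.array(s['T_tool_cam'])
c=dict(camera_matrix=s['camera_matrix'],origin=C[:3,3],attitude=Ro.from_matrix(C[:3,:3]).as_euler('xyz'))
print(plane(c,[(318,222)],.115),plane(c,[(318,199)],.126),plane(c,[(318,275)],.08),plane(c,[(551,236)],.047),plane(c,[(552,216)],.034),plane(c,[(562,306)],.078))
```

```text
[[0.59865115 0.27908802 0.115     ]] [[0.62159425 0.27969793 0.126     ]] [[0.53372385 0.27735884 0.08      ]] [[0.57357425 0.02131931 0.047     ]] [[0.59338436 0.01653385 0.034     ]] [[0.50407545 0.01366847 0.078     ]]
```

step_arm --plan '[[[2,-2,-40,0,0],[2,-2,-80,0,0],[2,-2,-110,0,0],[2,-2,-125,0,0],[3,-2,-140,0,0],[4,-2,-152,0,0],[5,-2,-164,0,0],[5,-2,-170,0,0]]]'

```text
time: 2.78
tool_pos: [0.6008, 0.2767, 0.0804]
ee_rot: [3.141, -0.002, 0.024]
wrist_force: [1.9, 0.0, 3.0]
width: 0.0004
```

step_arm --plan '[[[-1,0,-10,0,0],[-2,0,-18,0,0],[-4,0,-24,0,0],[-5,0,-28,0,0],[-5,0,-31,0,0],[-5,0,-32,0,0],[-5,0,-32,0,0]]]'

```text
time: 3.37
tool_pos: [0.5953, 0.2781, 0.0485]
ee_rot: [-3.141, -0.0, 0.026]
wrist_force: [1.6, -0.1, 1.4]
width: 0.0003
```

step_arm --plan '[[[0,0,-2,0,0],[0,0,-4,0,0],[0,0,-5,0,0],[0,0,-5,0,0],[0,0,-5,0,0],[0,0,-5,0,0]]]'

```text
time: 3.87
tool_pos: [0.5951, 0.2781, 0.0432]
ee_rot: [-3.142, 0.0, 0.026]
wrist_force: [2.1, 0.6, 2.1]
width: 0.0004
```

step_arm --plan '[[[0,0,-1,0,0],[0,0,-2,0,0],[0,0,-3,0,0],[0,0,-3,0,0],[0,0,-3,0,0]]]'

```text
time: 4.28
tool_pos: [0.595, 0.278, 0.0402]
ee_rot: [3.142, 0.0, 0.026]
wrist_force: [1.4, 0.5, 2.8]
width: 0.0007
```

Run:
```python
from h import *
s=snap('scene','s2.png')['frame'][120:300,360:560,::-1];s2=snap('wrist','w2.png')['frame'][120:480,120:520,::-1]
cv2.imwrite('pics/c2.png',np.hstack([cv2.resize(s,(400,360)),s2]))
```

```text
(no output)
```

View pics/c2.png

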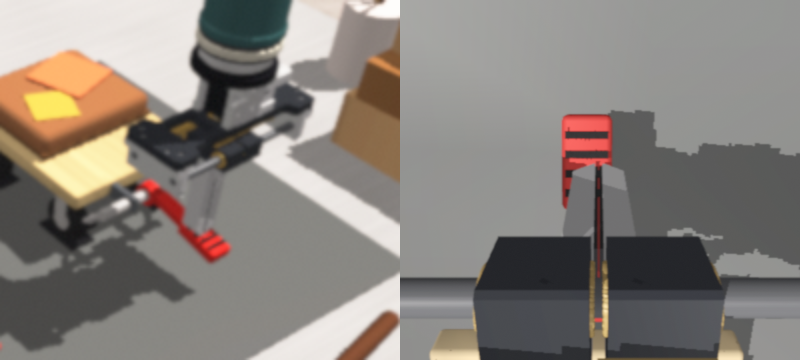

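The left (scene) crop shows the cushion lever sloping down under the fingers. In the right (wrist) crop the paddle is at about (587,160), about 11 px left of the finger line. Contact force is low, so I'll lift and measure the lever angle.

step_arm --plan '[[[0,0,30,0,0],[0,0,70,0,0],[0,0,110,0,0],[-40,-20,140,0,0],[-80,-40,160,0,0],[-115,-60,160,0,0],[-115,-60,160,0,0]]]'

```text
time: 4.97
tool_pos: [0.4761, 0.2163, 0.2015]
ee_rot: [3.141, 0.002, 0.026]
wrist_force: [0.1, 0.1, -0.3]
width: 0.0005
```

```bash
cat > m.py <<'E'
from h import *
import sys
def blobs(s,R):
    m=cv2.morphologyEx(redmask(s['frame']),cv2.MORPH_CLOSE,np.ones((9,9)))
    n,l,st,c=cv2.connectedComponentsWithStats(m); out=[]
    for i in range(1,n):
        if st[i][4]<150 or not(R[0]<st[i][1]<R[1]):continue
        p=np.argwhere(l==i)[:,::-1].astype(np.float32)
        mu,ev=cv2.PCACompute(p,None,maxComponents=1); t=(p-mu)@ev[0]
        out.append((c[i],[p[t<np.percentile(t,4)].mean(0),p[t>np.percentile(t,96)].mean(0)]))
    return out
t=snap('top',sys.argv[1]+'t.png');s=snap('scene',sys.argv[1]+'s.png')
bt=sorted(blobs(t,(180,300)),key=lambda b:b[0][0]);bs=sorted(blobs(s,(150,390)),key=lambda b:-b[0][0])
print([b[0].round() for b in bt],[b[0].round() for b in bs])
for b,b2 in zip(bt,bs):
    e=sorted(b[1],key=lambda q:q[1]);f=sorted(b2[1],key=lambda q:q[0])
    print('tip',tri(t,e[0],s,f[1]),'hub',tri(t,e[1],s,f[0]))
E
python3 m.py m3
```

```text
[array([136., 233.]), array([293., 245.]), array([448., 219.])] [array([452., 229.]), array([332., 268.]), array([211., 350.])]
tip (array([0.62431015, 0.28474654, 0.05436656]), np.float64(0.0012364334316648125)) hub (array([0.51969632, 0.28584742, 0.07622128]), np.float64(0.0018223130197476385))
tip (array([0.59366188, 0.02553801, 0.03329413]), np.float64(0.0021052592592505324)) hub (array([0.49441416, 0.01696657, 0.07641755]), np.float64(0.0011181367780099302))
tip (array([ 0.62954797, -0.23936089,  0.03185706]), np.float64(0.0024453798506836053)) hub (array([ 0.5329406 , -0.25023296,  0.07977778]), np.float64(0.00413482615095224))
```

step_arm --plan '[[[35,20,0,0,0],[70,40,0,0,0],[105,60,-20,0,0],[120,67,-60,0,0],[120,67,-95,0,0],[120,67,-115,0,0],[120,67,-120,0,0],[120,67,-125,0,0]]]'

```text
time: 5.73
tool_pos: [0.5989, 0.2847, 0.0718]
ee_rot: [3.14, 0.006, 0.026]
wrist_force: [0.1, 0.7, 0.0]
width: 0.0001
```

step_arm --plan '[[[0,0,-5,0,0],[0,0,-10,0,0],[0,0,-14,0,0],[0,0,-14,0,0]]]'

```text
time: 6.07
tool_pos: [0.6004, 0.285, 0.0621]
ee_rot: [-3.141, -0.001, 0.026]
wrist_force: [0.2, 0.3, 0.4]
width: 0.0008
```

step_arm --plan '[[[0,0,-4,0,0],[0,0,-8,0,0],[-1,0,-12,0,0],[-2,0,-14,0,0],[-2,0,-14,0,0],[-2,0,-14,0,0]]]'

```text
time: 6.57
tool_pos: [0.5979, 0.2849, 0.0471]
ee_rot: [3.141, 0.0, 0.026]
wrist_force: [1.2, -0.3, 0.3]
width: 0.0003
```

step_arm --plan '[[[0,0,-3,0,0],[0,0,-6,0,0],[0,0,-8,0,0],[0,0,-8,0,0],[0,0,-8,0,0]]]'

```text
time: 6.98
tool_pos: [0.5982, 0.2849, 0.0394]
ee_rot: [3.142, 0.0, 0.026]
wrist_force: [-0.4, -0.7, 0.7]
width: 0.0004
```

Run:
```python
from h import *
s=snap('scene','s4.png')['frame'][150:280,400:520,::-1];s2=snap('wrist','w4.png')['frame'][120:480,120:520,::-1]
cv2.imwrite('pics/c4.png',np.hstack([cv2.resize(s,(390,360)),s2]))
```

```text
(no output)
```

View pics/c4.png

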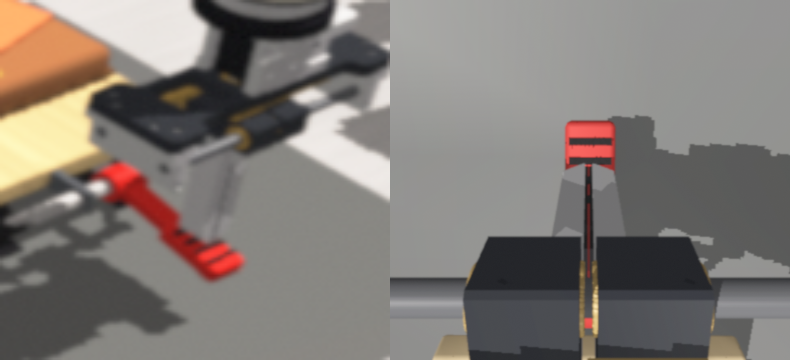

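Now the fingers are centred on the paddle (wrist crop column 589) and the lever slopes down more steeply. I'll press on until the force rises at the stop.

step_arm --plan '[[[0,0,-3,0,0],[0,0,-5,0,0],[-1,0,-7,0,0],[-1,0,-8,0,0],[-1,0,-8,0,0]]]'

```text
time: 7.5
tool_pos: [0.5973, 0.285, 0.0314]
ee_rot: [-3.142, -0.001, 0.026]
wrist_force: [0.5, -0.5, 3.0]
width: 0.0008
```

step_arm --plan '[[[0,0,-2,0,0],[0,0,-4,0,0],[0,0,-6,0,0],[0,0,-6,0,0],[0,0,-6,0,0]]]'

```text
time: 7.92
tool_pos: [0.597, 0.285, 0.0249]
ee_rot: [3.141, 0.001, 0.026]
wrist_force: [0.1, 0.1, 2.0]
width: 0.0008
```

step_arm --plan '[[[0,0,-2,0,0],[0,0,-4,0,0],[0,0,-4,0,0],[0,0,-4,0,0]]]'

```text
time: 8.25
tool_pos: [0.5981, 0.2851, 0.0233]
ee_rot: [-3.141, -0.003, 0.026]
wrist_force: [-1.2, -0.7, 8.3]
width: 0.0005
```

step_arm --plan '[[[0,0,40,0,0],[0,0,80,0,0],[0,0,120,0,0],[-40,-20,160,0,0],[-80,-40,180,0,0],[-115,-60,180,0,0],[-115,-60,180,0,0]]]'

```text
time: 8.83
tool_pos: [0.4803, 0.2239, 0.2034]
ee_rot: [-3.141, -0.002, 0.026]
wrist_force: [0.5, 2.3, -0.1]
width: 0.0005
```

```bash
python3 m.py m5
python3 - <<'E'
import cv2,numpy as np
s=cv2.imread('pics/m5s.png')[150:390,180:500];t=cv2.imread('pics/m5t.png')[180:300,100:480]
cv2.imwrite('pics/c5.png',np.vstack([cv2.resize(s,(480,360)),cv2.resize(t,(480,152))]))
E
```

```text
[array([138., 236.]), array([293., 245.]), array([448., 219.])] [array([446., 229.]), array([332., 268.]), array([212., 351.])]
tip (array([0.61741846, 0.28263846, 0.03222042]), np.float64(0.0007627121167427197)) hub (array([0.52143434, 0.283905  , 0.0799154 ]), np.float64(0.003432617981764508))
tip (array([0.59368861, 0.02559986, 0.03328758]), np.float64(0.0022368004831390957)) hub (array([0.49467532, 0.01669786, 0.07674552]), np.float64(0.0009416148025312293))
tip (array([ 0.62964037, -0.23887716,  0.03239377]), np.float64(0.001688176797932759)) hub (array([ 0.5329406 , -0.25023296,  0.07977778]), np.float64(0.00413482615095224))
```

View pics/c5.png

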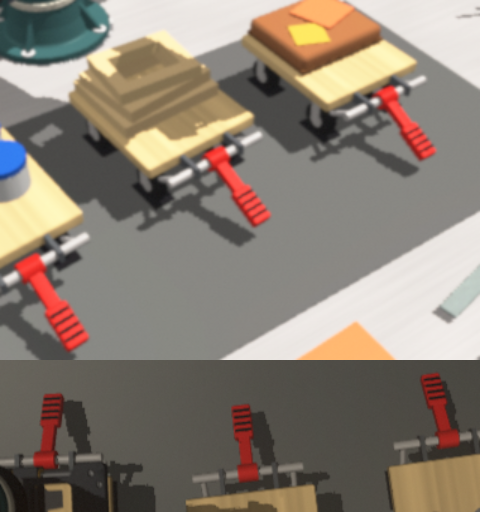

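The cushion tip now triangulates to z = 0.032, like the two locked levers (0.033 and 0.032). The pressing force rose at the stop, so it is locked. In the crop all three levers slope down alike. Next is the frames lever, with the fingers open.

step_arm --plan '[[[30,-35,0,0.05,100],[60,-70,0,0.05,100],[92,-105,0,0.05,100],[92,-145,0,0.05,100],[92,-185,0,0.05,100],[92,-201,-15,0.05,100],[92,-201,-43,0.05,100],[92,-201,-43,0.05,100]]]'

```text
time: 9.6
tool_pos: [0.5716, 0.0222, 0.1507]
ee_rot: [-3.14, 0.012, 0.072]
wrist_force: [-1.4, 0.7, -1.2]
width: 0.0506
```

Run:
```python
from h import *
o=robot.get_obs();s=snap('wrist','w6.png');print(o['tool_pos'],o['ee_rot'],o['width'],s['camera_matrix'])
m=redmask(s['frame']);n,l,st,c=cv2.connectedComponentsWithStats(m);print(st[st[:,4]>100],c[st[:,4]>100])
```

```text
[0.57159222 0.02223192 0.1506967 ] [-3.14001906  0.012208    0.072421  ] 0.050649505191114955 [[383.36372259   0.         318.15526067]
 [  0.         383.36372259 244.46687604]
 [  0.           0.           1.        ]]
[[     0      0    640    480 307200]] [[319.5 239.5]]
```

View pics/w6.png

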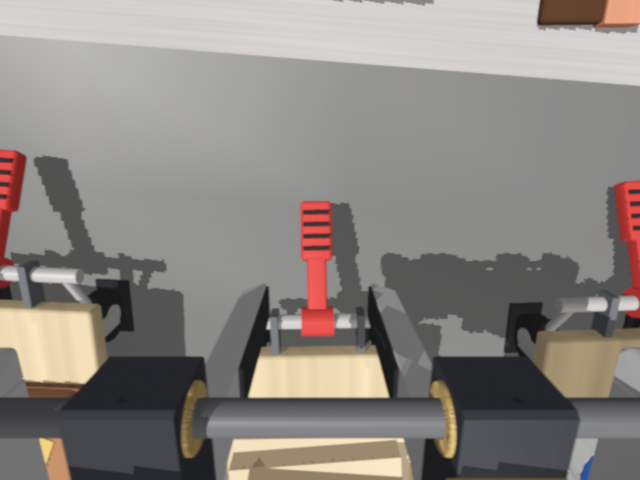

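The wrist view shows the frames paddle at (316,230), centred between the open fingers (about columns 255 and 385). I'll descend around it.

step_arm --plan '[[[1,1,-30,0,100],[1,1,-60,0,100],[1,1,-90,0,100],[1,1,-110,0,100],[1,1,-125,0,100],[1,1,-132,0,100],[1,1,-132,0,100]]]'

```text
time: 10.23
tool_pos: [0.5746, 0.026, 0.0249]
ee_rot: [-3.141, 0.003, 0.077]
wrist_force: [-0.2, 0.4, -0.8]
width: 0.0941
```

step_arm --plan '[[[0,-2,-5,0,100],[0,-2,-9,0,100],[0,-2,-9,0,0],[0,-2,-9,0,0],[0,-2,-9,0,0],[0,-2,-9,0,0],[0,-2,-9,0,0],[0,-2,-9,0,0]]]'

```text
time: 10.9
tool_pos: [0.5753, 0.0229, 0.0177]
ee_rot: [3.141, -0.0, 0.076]
wrist_force: [0.0, 0.4, -0.5]
width: 0.0575
```

step_arm --plan '[[[0,0,0,0,0],[0,0,0,0,0],[0,0,0,0,0],[0,0,0,0,0]]]'

```text
time: 11.23
tool_pos: [0.5751, 0.0229, 0.0174]
ee_rot: [3.142, 0.0, 0.076]
wrist_force: [-1.3, -0.3, 0.2]
width: 0.0304
```

step_arm --plan '[[[0,0,0,0,0],[0,0,0,0,0],[0,0,0,0,0],[0,0,0,0,0]]]'

```text
time: 11.57
tool_pos: [0.575, 0.0244, 0.0173]
ee_rot: [-3.139, 0.0, 0.076]
wrist_force: [-1.3, 5.0, 0.6]
width: 0.0256
```

step_arm --plan '[[[3,0,6,0,0],[4,0,11,0,0],[6,0,17,0,0],[7,0,22,0,0],[8,0,28,0,0],[8,0,33,0,0],[8,0,39,0,0],[8,0,44,0,0]]]'

```text
time: 12.23
tool_pos: [0.5785, 0.0248, 0.0576]
ee_rot: [-3.138, 0.011, 0.077]
wrist_force: [-4.9, 6.1, -7.5]
width: 0.025
```

step_arm --plan '[[[-1,0,6,0,0],[-2,0,12,0,0],[-4,0,17,0,0],[-5,0,22,0,0],[-7,0,26,0,0],[-9,0,29,0,0],[-9,0,29,0,0]]]'

```text
time: 12.82
tool_pos: [0.5683, 0.024, 0.0863]
ee_rot: [-3.139, 0.014, 0.076]
wrist_force: [-7.4, 4.5, -6.6]
width: 0.0233
```

step_arm --plan '[[[-1,0,3,0,0],[-2,0,6,0,0],[-3,0,9,0,0],[-3,0,9,0,0],[-3,0,9,0,0]]]'

```text
time: 13.23
tool_pos: [0.5657, 0.0238, 0.0909]
ee_rot: [-3.139, 0.016, 0.076]
wrist_force: [-1.0, 5.2, -26.0]
width: 0.0227
```

Run:
```python
from h import *
s=snap('scene','s7.png')['frame'][190:340,250:430,::-1];cv2.imwrite('pics/c7.png',cv2.resize(s,(540,450)))
```

```text
(no output)
```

View pics/c7.png

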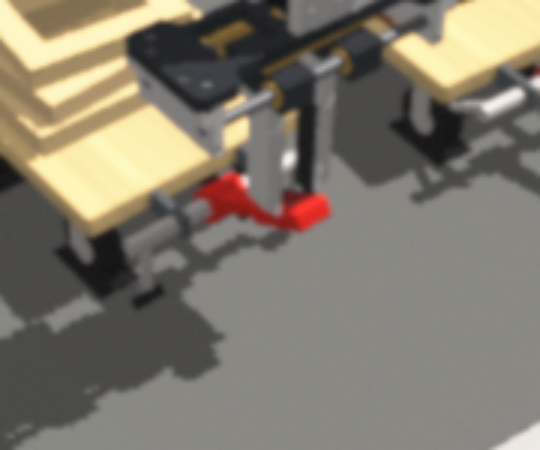

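The crop shows the lever gripped at its paddle and sloping up outward, and 26 N down on the wrist says it is at its stop. I'll relax, open and withdraw.

step_arm --plan '[[[0,0,-3,0,0],[0,0,-3,0,40],[0,0,-3,0,60],[0,0,-3,0,80],[0,0,-3,0,100],[0,0,-3,0,100],[0,0,-3,0,100],[0,0,-3,0,100]]]'

```text
time: 13.95
tool_pos: [0.5718, 0.0226, 0.0974]
ee_rot: [3.141, -0.002, 0.075]
wrist_force: [-0.3, -0.0, -0.3]
width: 0.0661
```

step_arm --plan '[[[0,0,0,0,100],[0,0,0,0,100],[0,0,0,0,100],[0,0,0,0,100]]]'

```text
time: 14.28
tool_pos: [0.5711, 0.0229, 0.0963]
ee_rot: [3.141, 0.0, 0.076]
wrist_force: [-0.0, -0.1, 0.1]
width: 0.0921
```

step_arm --plan '[[[0,0,30,0,100],[0,0,70,0,100],[0,0,110,0,100],[-40,0,140,0,100],[-80,0,140,0,100],[-120,0,140,0,100],[-150,0,140,0,100],[-150,0,140,0,100]]]'

```text
time: 14.95
tool_pos: [0.4166, 0.0233, 0.2376]
ee_rot: [3.141, -0.001, 0.076]
wrist_force: [0.4, 0.4, 1.0]
width: 0.094
```

```bash
python3 m.py m8
python3 - <<'E'
import cv2,numpy as np
s=cv2.imread('pics/m8s.png')[150:390,180:500];t=cv2.imread('pics/m8t.png')[180:300,100:480]
cv2.imwrite('pics/c8.png',np.vstack([cv2.resize(s,(480,360)),cv2.resize(t,(480,152))]))
E
```

```text
[array([138., 236.]), array([293., 243.]), array([448., 219.])] [array([448., 231.]), array([336., 258.]), array([212., 351.])]
tip (array([0.61761442, 0.28291343, 0.03257644]), np.float64(0.0004431265581545701)) hub (array([0.52053532, 0.28670927, 0.078239  ]), np.float64(0.0024733022171708535))
tip (array([0.59011458, 0.02825204, 0.12320465]), np.float64(0.00641231095157759)) hub (array([0.4941806 , 0.01573912, 0.07341855]), np.float64(0.0028124268686041337))
tip (array([ 0.62965579, -0.23871855,  0.03262763]), np.float64(0.0014721993610827214)) hub (array([ 0.53212401, -0.24993231,  0.07832299]), np.float64(0.003076867124819068))
```

View pics/c8.png

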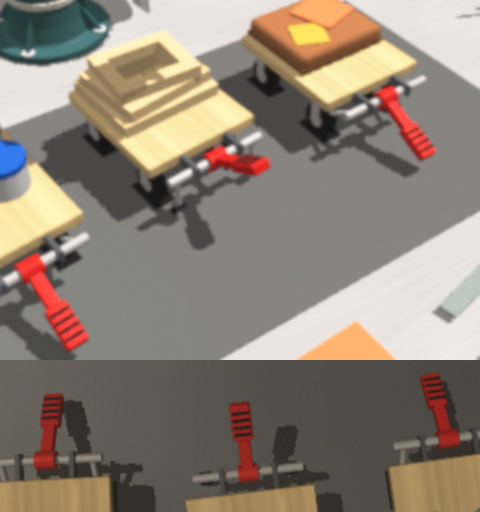

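The crop shows the cushion and tins levers down and the frames lever up, with the gripper clear of everything. The frames tip is at z = 0.123, against 0.122 expected at the released stop.

```bash
python3 -c "
from bench import robot
print(robot.close_job())"
```

```text
the job is handed in; nothing more can be done
None
```

The cushion dolly's brake is locked, the frames dolly's brake is released, and the tins dolly's brake was never touched. I handed the job in at about 15 s with the gripper clear of everything; it reported no verdict.

- **Cushion lever:** I pushed it down with shut fingers. The first push was about 6 mm off to the side and stopped short, with the lever tip at 54 mm. I corrected and pressed until the force rose to about 8 N. The final tip height was 33 mm, the same as the tins lever.
- **Frames lever:** I gripped the paddle by its sides (about 26 mm measured) and swung it up until about 26 N showed it was at its stop. The final tip height was 123 mm, against about 122 mm expected when released.
- **Tins lever:** its tip stayed at 32 to 33 mm throughout.

**What disagreed:** while pushing the cushion lever, the reported tool height was roughly 20 to 25 mm below where the paddle top should have been. I did not explain this and went by the camera heights and the stop force instead. The two camera views of the frames tip also missed each other by 6 mm in the last check, more than for the other levers.

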